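# Clamp a power board in the tilted holder with its cam lever

## Robot

A 6-joint arm with a two-finger parallel gripper is mounted at the origin on the work surface. World frame = base frame: x ahead of the robot, y to its left, z up, the work surface at z = 0. Lengths are in m, angles in degrees, forces in N, time in s.
With the tool pointing down it reaches from about 0.325 to 1 m from the base axis. Payload 5.1 kg.
Tool frame: the origin (TCP) lies at the very end of the fingers, on their centre line; the grasp point (between the pads) lies 19 mm behind it; z points along the fingers, y is the line along which they close (so a half turn about z gives the same grasp; the last joint's range is limited). The gripper opens to 85 mm and grips with 20 to 120 N. Pads are 22 mm wide; open, the fingers measure 114 mm over their backs; the gripper's body (76 mm by 85 mm) begins 54 mm behind the grasp point. The pads swing forward as they close: fully open they stand 13 mm farther back than shut.
Start: joints at [-75.493, 7.093, 94.555, -0, 78.352, -4.733], TCP at [0.214, -0.614, 0.231] pointing down, gripper open.
Joint ranges: [-149.61, 149.61], [-58.7, 133.49], [1.44, 155.28], [-77.14, 257.14], [18.33, 153.61], [-166.67, 166.67]. Speed limits (degrees/s): [147.25, 147.25, 180, 180, 180, 180].

## Interface

Orientations are given as a 3x3 rotation matrix whose columns are the frame's x, y, z axes.
In Python, from rig import get_obs, get_image, camera_params, close_job, find_in, masks_of, landmark_of gives the robot as it stands.
- The arm moves only by the tool step_arm, never from a script. Its argument "increments" is one flat list of numbers, 7 for each row, row after row: the turn, a rotation vector about the tool's x, y, z in degrees, then the shift along the tool's x, y, z in cm, then the opening, from -1 (shut) to 1 (fully open). In form: [ax, ay, az, tx, ty, tz, claw, ax, ay, az, tx, ty, tz, claw, ...]. A call has 1 to 10 rows; each row is the pose to reach, as a shift and turn from the pose commanded when the call began, along the tool's axes at that moment; what a row does not reach only later rows make up. A row lasts 1/12 s, in which the tool goes at most 41.7 mm and 7.16 degrees, less where a joint would pass 70% of its speed; a pose out of reach is approached as far as the arm can. A call with a gripper value outside its range is refused whole. The fingers move at their own pace and stop on an object; the grip force is fixed at half the most. Time passes only in rows, so rows that repeat a pose let the fingers close. It gives the time, the measured TCP pose, the force, the opening and the grip force at its end, in the units of the state.
- get_obs(): the state, without advancing time (a new reading comes with each control period).
- get_image(name): name is "side" or "top" or "wrist"; returns the picture (400x640x3 uint8, red, green, blue); there is no depth.
- camera_params(name): a dict with "fx", "fy", "cx", "cy" (pixels), "k1" (the pictures are not rectified: a ray, as slopes to the right and down, at radius r is drawn at 1 + k1 r^2 times it, then the intrinsics apply), "world_to_cam" (4x4, takes a point from world to camera coordinates). Camera axes: x right, y down, z forward; pixel columns grow to the right and rows downward; lengths in m; the calibration is good to about 2 mm. A picture is of the moment at which its call begins: read the wrist's pose just before it. camera_params takes no time and is no camera call; for the wrist camera it gives the pose at the moment of the call.
- close_job(): hands the job in; it is judged then, once.
Trained networks look in the newest picture that a camera, given by its name, has taken for a name from the list of things; names that differ only in an ending like _2 or _b are one class to them, and where a whole thing is asked for, a point or a joint stands for the part that bears it (a point fixed in the world has none). Each returns a list of dicts, best first, with "conf" (0 to 1); they miss things now and then, are a little off and sometimes report something else, mostly with a low value. They report only what shows in the picture. A call takes as long as a camera call. They do not tell look-alikes from the thing itself.
- find_in(camera, thing): "position" ([x, y, z] in m, in world coordinates, good to about 4 mm: the middle of the surface that is visible of it).
- masks_of(camera, thing): "mask" (400x640 bool, what is visible of it).
- landmark_of(camera, thing): "position" ([x, y, z] in m, in world coordinates, good to about 4 mm: a listed point, or the origin of a listed thing).
The state is a dict: "clock": time; "joint_pos": joint angles; "joint_vel": joint speeds; "tau": joint torques, N m; "ee_pos": TCP position; "tcp_rot": TCP orientation; "wrist_force": force on the tool from outside, world axes, zero at the start; "moment": the same for the moment, N m; "finger_gap": finger opening in m; "grasp_force": force on a finger pad.
Only numpy, scipy, OpenCV 4.12 (cv2) and the standard library are available. Lean on these libraries where they do the work, as an engineer would, in place of code of your own. Each camera call takes 0.05 s, during which the arm holds its last target. There are 200 camera calls.

## Task

Lay the green power board in the tilted board holder, flat on the bed with its white connector edge resting fully on the low ledge, and let go of it. Then swing the red-knobbed lever until the cam's high point bears squarely on the follower, so that the sprung jaw pinches the board against the fixed side rail. Leave the cam there, let go, and do not disturb the other things on the bench.

Things in the scene. Friction and masses are not known exactly. Their poses are not given: they have to be found in the camera images.
- board: Work piece, loose, 0.14 to 0.24 kg: green circuit board on an aluminium heat spreader, a slab 70 (x) x 100 (y) x 8 (z) mm. Origin: centre of the underside; z out of the component side. White connector along its -x edge; two blue cans 12 mm in diameter, up to z = 22 mm, at x = +24, y = +-36 mm. Starts flat on the bench, connector edge more or less towards the robot.
- transformer (a point): Centre of the top of the transformer in the board's middle (board z = 36 mm): black block with a broad yellow band, 34 (board x) x 26 (board y) x 28 mm tall, rising from the board's top at z = 8 mm. The board is picked up by it, gripped across board y.
- connector (a point): Middle of the top of the white connector on the board (board x = -29, y = 0, z = 17 mm), 9 x 46 x 9 mm.
- bed: Bed plate of the board holder (fixed, foot 125 x 235 mm): slopes 30 degrees, low side towards the robot, 100 (x, -50 to 50) x 216 (y, -66 to 150) mm. x: up the slope; y: left, level; z: out of the bed. Origin: on the bed's face, about 64 mm above the bench, where the centre of the board's underside lies when the board is home against ledge and rail, its axes parallel to these.
- ledge (a point): Middle of the inner face of the low ledge, a steel bar along the bed's y (-50 to 54 mm), 10 mm high: the ledge face is at bed x = -35 mm. This point lies in the bed's face.
- rail (a point): Middle of the inner face of the fixed side rail, a steel bar along the bed's x, 10 mm high: its face is at bed y = -50 mm. This point lies in the bed's face.
- jaw: Black plastic jaw facing the rail, 44 x 8 x 12 mm (bed axes), sprung on pins in front of the brass carriage. Its origin is the bed's origin when open and moves to bed -y as it closes. Open, its face stands at bed y = +58 mm, so the board goes in with 8 mm of sideways play. Its spring gives 1.4 N plus 1.8 N per mm, 5 mm of travel.
- follower (a joint): Travel (m) of the brass carriage with the ball-nosed steel follower: 0 = sprung back, jaw open; positive = pushed towards the board. 0 until the cam's flank meets it, 0.011 with the cam's high point on it; a return spring of 1.5 to 3 N pushes it back. Its guides, up to bed z = 20 mm, lie at bed y = 72 to 100 mm.
- cam (a joint): Angle (rad) of the brass lobe cam and its lever. 0 = high point (red dot) squarely on the follower, lever straight down the slope (bed -x). Positive = open: at +1.57 the lever points left (bed +y), the lobe down the slope. Range -0.8 to 2.4, no stop or click at 0; starts at 1.5 to 2.2. The flank meets the follower at about 1.0. Friction holds it where left. Takes about 2 to 6 N at the knob.
- cam_axis (a point): Point on the cam's axis at bed x = 0, y = 129, z = 18 mm (top of the brass lobe disc). The axis is parallel to the bed's z. Base radius of the lobe 14 mm.
- cam_knob (a point): Centre of the top face of the lever's red knob: a fixed round post parallel to bed z, 16 mm in diameter, 36 mm tall, from bed z = 26 to 62 mm, 60 mm from the cam's axis. The lever below it is 12 mm wide, its top at bed z = 26 mm.
- cam_high (a point): High point of the cam: tip of its lobe, 26 mm from the axis, at bed z = 12 mm.
- relay_board: Bystander: blue board 64 x 90 x 8 mm with two rows of green terminals (19 mm high), flat on the bench. Origin under its centre.
- driver: Bystander: screwdriver, 160 mm, lying on the bench.
- brush: Bystander: small brush, 150 mm, lying on the bench.
- spray: Bystander: clear bottle with a blue cap, 52 mm in diameter, 130 mm high.
- solder_reel: Bystander: reel, 54 mm in diameter, 46 mm high, standing on its flange.
- parts_bin: Bystander: open black bin 100 x 150 x 45 mm with three compartments.
- flux_tin: Bystander: round tin with a green lid, 54 mm in diameter, 25 mm high.
Things that resemble listed ones, but are neither listed nor needed, are in the scene too. What is shaped like the board but brown, pink or purple is not meant.

How it is judged (in metres and radians):
On the way, in this order (a step that is already met when the one before it is completed fails the run):
1. the board lies flat in the holder on the low ledge, connector edge down, between rail and open jaw, and has been let go, with the cam still open (x of board in the frame of bed between -0.003 and 0.003 m and z of board in the frame of bed between -0.002 and 0.0025 m and angle between the z axis of board and the z axis of bed, either way round below 0.06 rad and angle between the x axis of board and the x axis of bed, either way round below 0.08 rad and x of connector in the frame of bed below -0.02 m and y of board in the frame of bed between -0.002 and 0.0095 m and value of joint cam above 1.25 rad and contact force between the fingers and board below 0.1 N), for 0.2 s.
2. the cam's high point is on the follower and the jaw pinches the board against the rail (value of joint cam between -0.18 and 0.18 rad and value of joint follower above 0.01 m and contact force between jaw and board above 2 N), for 0.2 s.
At the end, for the whole second after the job is handed in: the board lies flat on the bed (0.06 rad, 2.5 mm), connector edge on the low ledge (3 mm), side against the fixed rail (2 mm); the cam is within 0.18 rad of its high point, follower pushed in over 10 mm, jaw pressing the board with over 2 N; all at rest and let go (all of step 2 and x of board in the frame of bed between -0.003 and 0.003 m and z of board in the frame of bed between -0.002 and 0.0025 m and angle between the z axis of board and the z axis of bed, either way round below 0.06 rad and angle between the x axis of board and the x axis of bed, either way round below 0.08 rad and x of connector in the frame of bed below -0.02 m and y of board in the frame of bed between -0.002 and 0.002 m and linear speed of board below 0.01 m/s); the robot touches nothing.
It fails at once if another thing on the bench is shifted by more than 25 mm or knocked over (distance of any of relay_board, driver, brush, spray, solder_reel, parts_bin, flux_tin from where it was at the start of the episode above 0.025 m or angle between any of relay_board, spray, solder_reel, parts_bin, flux_tin's own z axis and vertical above 0.6 rad).
It fails at once if the board is tipped on edge or over (angle between board's own z axis and vertical above 1 rad).
It also fails if it takes over 58 s, if anything falls off the work surface, if the arm or the gripper's body presses on something with over 40 N, if the wrist force passes 120 N, or if a joint passes its speed limit or range.

## Working session

There is one attempt and no reset: what is moved stays moved. The work goes in short steps, Python scripts to look and compute and a tool call to move; the robot and the scene stay as the last step left them, time stands still between calls to the robot, and variables do not carry over. Pictures are saved under pics/ and viewed, at most 10 in all, crops included, and the job is handed in when it is done.

Besides the shell and the picture viewer there is one more tool, called after "Call:" as name(argument=value, ...) on one line, values as JSON. step_arm: Moves the arm, as the interface text tells. Its arguments: {"type":"object","properties":{"increments":{"type":"array","items":{"type":"number"}}},"required":["increments"]}

```bash
ls; mkdir -p pics
python3 - <<'E'
from rig import *
import cv2, numpy as np
for c in ['top','side']:
    im=get_image(c); cv2.imwrite(f'pics/{c}0.png',im[:,:,::-1])
    for t in ['board','bed','relay_board']:
        for d in landmark_of(c,t)[:4]: print(c,t,np.round(d['position'],3),round(d['conf'],2))
    for t in ['transformer','connector','ledge','rail','cam_axis','cam_knob','cam_high']:
        for d in landmark_of(c,t)[:4]: print(c,t,np.round(d['position'],3),round(d['conf'],2))
print(get_obs())
E
```

```text
pics
top board [ 0.585 -0.294  0.004] 0.9
top board [ 0.761 -0.323 -0.001] 0.86
top board [ 0.565 -0.137  0.001] 0.68
top board [ 0.303 -0.235  0.001] 0.56
top bed [0.516 0.1   0.065] 0.8
top bed [0.498 0.23  0.08 ] 0.27
top relay_board [ 0.436 -0.218  0.002] 0.73
top transformer [ 0.563 -0.134  0.036] 0.96
top transformer [ 0.763 -0.326  0.038] 0.85
top transformer [ 0.584 -0.294  0.035] 0.62
top transformer [ 0.303 -0.235  0.036] 0.6
top connector [ 0.542 -0.148  0.017] 0.98
top connector [ 0.328 -0.251  0.017] 0.82
top connector [ 0.738 -0.307  0.016] 0.78
top connector [ 0.559 -0.283  0.021] 0.65
top ledge [0.487 0.096 0.044] 0.78
top rail [0.521 0.049 0.065] 0.91
top cam_axis [0.497 0.228 0.08 ] 0.62
top cam_knob [0.48  0.28  0.122] 0.84
top cam_high [0.521 0.049 0.068] 0.4
side board [ 0.762 -0.32   0.002] 0.9
side board [ 0.566 -0.134  0.001] 0.88
side board [ 0.297 -0.233 -0.004] 0.88
side board [ 0.586 -0.285  0.005] 0.82
side bed [0.519 0.097 0.065] 0.9
side relay_board [ 0.441 -0.22  -0.002] 0.84
side relay_board [0.412 0.339 0.001] 0.36
side relay_board [ 0.696 -0.177  0.
[... 686 characters left out ...]
       7.83504196e+01, -4.73066465e+00]), 'joint_vel': array([ 0.04171704,  0.00531128,  0.01685081, -0.04957846, -0.07746134,
        0.00955386]), 'tau': array([-6.83310645e-04, -4.23613608e+01, -3.65757895e+01,  1.24881925e-05,
        4.47270359e-04, -6.25370944e-06]), 'ee_pos': array([ 0.21417277, -0.61369276,  0.2313177 ]), 'tcp_rot': array([[ 9.44152590e-01,  3.29508552e-01,  4.89891615e-06],
       [ 3.29508552e-01, -9.44152590e-01, -1.11677922e-05],
       [ 9.45441341e-07,  1.21583347e-05, -1.00000000e+00]]), 'wrist_force': array([ 0.19628146, -0.23729894, -0.08379102]), 'moment': array([-0.0056443 ,  0.00714537,  0.05975599]), 'grasp_force': 0.0, 'finger_gap': 0.08513900089317153}
```

View pics/top0.png

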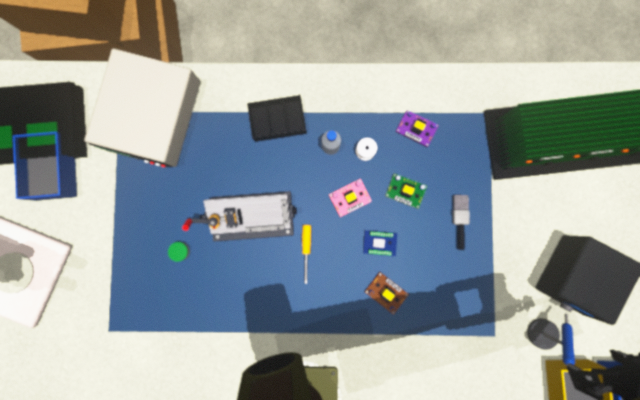

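View pics/side0.png

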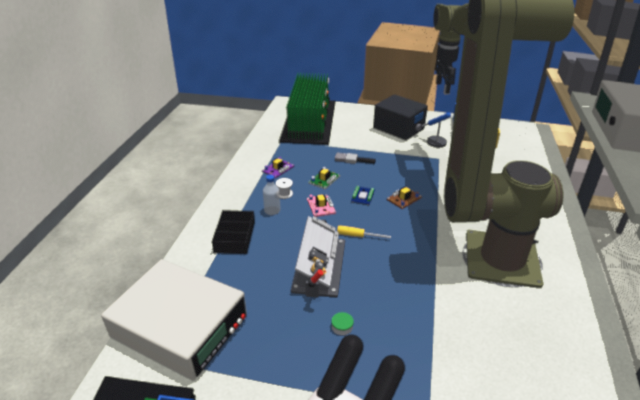

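The top picture shows four board-shaped things: purple (418,128), pink (351,197), brown (386,294) and green (406,190). Green is the one meant, near (0.585, -0.294). The holder is around (250,215), with the red knob at (186,225). Next I hover over the green board and check it with the wrist camera.

```bash
cat > h.py <<'E'
import numpy as np, cv2
from scipy.spatial.transform import Rotation as Ro
from rig import *
def inc(p,R):
    o=get_obs(); A=np.array(o['tcp_rot'])
    print('rot',np.round(Ro.from_matrix(A.T@R).as_rotvec(degrees=True),2),'cm',np.round(A.T@(np.array(p)-o['ee_pos'])*100,2),'t',o['clock'])
def down(yaw): # tool x at yaw (deg), z down
    c,s=np.cos(np.radians(yaw)),np.sin(np.radians(yaw))
    return np.array([[c,s,0],[s,-c,0],[0,0,-1.]])
def proj(c,P,cp=None):
    cp=cp or camera_params(c); T=np.array(cp['world_to_cam'])
    q=np.atleast_2d(P)@T[:3,:3].T+T[:3,3]; u=q[:,:2]/q[:,2:]
    u=u*(1+cp['k1']*(u**2).sum(1,keepdims=True))
    return u*[cp['fx'],cp['fy']]+[cp['cx'],cp['cy']]
def ray(c,uv,z,cp=None):
    "world point at height z seen at pixel uv"
    cp=cp or camera_params(c); T=np.array(cp['world_to_cam'])
    K=np.array([[cp['fx'],0,cp['cx']],[0,cp['fy'],cp['cy']],[0,0,1]])
    n=cv2.undistortPoints(np.array(uv,float).reshape(-1,1,2),K,np.array([cp['k1'],0,0,0.])).reshape(-1,2)
    d=np.c_[n,np.ones(len(n))]@T[:3,:3]; C=-T[:3,:3].T@T[:3,3]
    return C+d*((z-C[2])/d[:,2])[:,None]
E
python3 - <<'E'
from h import *
T=np.array(camera_params('wrist')['world_to_cam']);o=get_obs()
C=-T[:3,:3].T@T[:3,3]; A=o['tcp_rot']
print('cam in tool',A.T@(C-o['ee_pos']), 'cam axes in tool',np.round(A.T@T[:3,:3].T,2))
inc([0.57,-0.29,0.23],down(-23))
E
```

```text
cam in tool [ 0.07385588 -0.00079921 -0.14216736] cam axes in tool [[ 0.   -0.96 -0.29]
 [ 1.   -0.    0.  ]
 [-0.   -0.29  0.96]]
rot [ 0.   -0.   42.24] cm [ 44.26 -18.84   0.13] t 1.1
```

Call:
step_arm(increments=[0,0,7,4,-1.7,0,1,0,0,14,8,-3.4,0,1,0,0,21,12,-5.1,0,1,0,0,27,16,-6.8,0,1,0,0,33,20,-8.5,0,1,0,0,38,24,-10.2,0,1,0,0,42,28,-11.9,0,1,0,0,42,32,-13.6,0,1,0,0,42,36,-15.3,0,1,0,0,42,40,-17,0,1])

```text
clock: 1.93
ee_pos: [0.5232, -0.3323, 0.2316]
tcp_rot: [[0.922, -0.387, 0.0], [-0.387, -0.922, -0.0], [0.001, 0.0, -1.0]]
wrist_force: [0.3, 0.1, 0.9]
finger_gap: 0.0855
grasp_force: 0.0
```

```bash
python3 -c "
from h import *
print(get_obs()['ee_pos']);inc([0.57,-0.29,0.23],down(-23))"
```

```text
[ 0.52319898 -0.33232995  0.23158494]
rot [ 0.01 -0.03  0.24] cm [ 2.68 -5.71  0.16] t 1.9333
```

Call:
step_arm(increments=[0,0,0,2,-4,0,1,0,0,0,2.5,-5.5,0,1,0,0,0,2.5,-5.5,0,1,0,0,0,2.5,-5.5,0,1,0,0,0,2.5,-5.5,0,1])

```text
clock: 2.35
ee_pos: [0.5657, -0.2934, 0.2312]
tcp_rot: [[0.922, -0.387, -0.001], [-0.387, -0.922, -0.0], [-0.0, 0.0, -1.0]]
wrist_force: [-0.2, -0.4, 0.6]
finger_gap: 0.0854
grasp_force: 0.0
```

Run:
```python
from h import *
cp=camera_params('wrist'); im=get_image('wrist'); cv2.imwrite('pics/w1.png',im[:,:,::-1])
for t in ['board','transformer','connector']:
    for d in landmark_of('wrist',t)[:3]: print(t,np.round(d['position'],4),round(d['conf'],2))
hsv=cv2.cvtColor(im,cv2.COLOR_RGB2HSV)
for n,lo,hi,z in [('green',(40,80,30),(85,255,255),.008),('yellow',(20,120,120),(35,255,255),.036)]:
    m=cv2.inRange(hsv,lo,hi); c=max(cv2.findContours(m,0,2)[0],key=cv2.contourArea)
    h=cv2.convexHull(c).reshape(-1,2); P=ray('wrist',h,z,cp)[:,:2]
    r=cv2.minAreaRect((P*1000).astype(np.float32)); print(n,cv2.boundingRect(c),r)
print(get_obs()['ee_pos'])
```

```text
board [ 0.5609 -0.1351  0.0034] 0.86
board [ 0.5871 -0.29   -0.0043] 0.81
board [ 0.3006 -0.2341  0.0027] 0.72
transformer [ 0.5652 -0.138   0.0365] 0.77
transformer [ 0.5885 -0.2902  0.0341] 0.71
connector [ 0.3238 -0.2539  0.017 ] 0.83
connector [ 0.7375 -0.3068  0.0134] 0.7
connector [ 0.5566 -0.2751  0.0195] 0.64
green (261, 132, 88, 62) ((585.226318359375, -290.20892333984375), (97.74017333984375, 67.68492126464844), 69.28057861328125)
yellow (292, 159, 26, 18) ((584.9390258789062, -290.26861572265625), (26.25946807861328, 17.971078872680664), 67.18692016601562)
[ 0.56541003 -0.29406347  0.2313879 ]
```

View pics/w1.png

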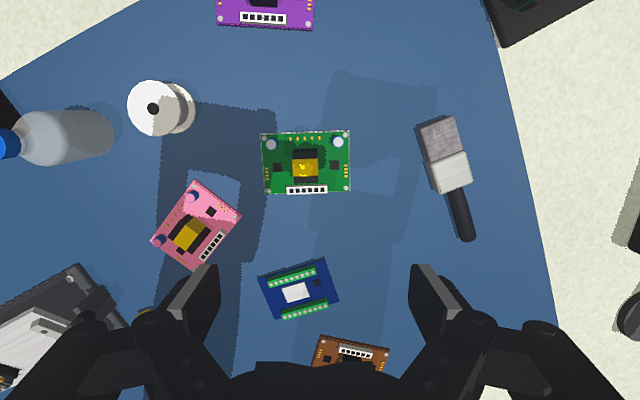

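The green board is confirmed at (305,162), the only green one. It has a yellow-banded transformer at (305,167), and its white connector, at (306,190), faces the robot. The measured size, 98 x 68 mm, fits, and its yaw is about -21°.

```bash
python3 -c "
from h import *
inc([0.585,-0.290,0.08],down(-21))
inc([0.585,-0.290,0.012],down(-21))"
```

```text
rot [ 0.01 -0.   -1.87] cm [ 1.65 -1.14 15.14] t 2.55
rot [ 0.01 -0.   -1.87] cm [ 1.65 -1.14 21.94] t 2.55
```

Call:
step_arm(increments=[0,0,-2,1.65,-1.15,4,1,0,0,-2,1.65,-1.15,8,1,0,0,-2,1.65,-1.15,11,1,0,0,-2,1.65,-1.15,14,1,0,0,-2,1.65,-1.15,15,1,0,0,-2,1.65,-1.15,15,1,0,0,-2,1.65,-1.15,15,1])

```text
clock: 3.13
ee_pos: [0.586, -0.2894, 0.082]
tcp_rot: [[0.935, -0.355, 0.0], [-0.355, -0.935, -0.0], [0.0, 0.0, -1.0]]
wrist_force: [1.0, -0.4, 0.1]
finger_gap: 0.0856
grasp_force: 0.0
```

Run:
```python
from h import *
cp=camera_params('wrist'); im=get_image('wrist'); cv2.imwrite('pics/w2.png',im[:,:,::-1])
hsv=cv2.cvtColor(im,cv2.COLOR_RGB2HSV)
for n,lo,hi,z in [('green',(40,80,30),(85,255,255),.008),('yellow',(20,120,120),(35,255,255),.036)]:
    m=cv2.inRange(hsv,lo,hi); c=max(cv2.findContours(m,0,2)[0],key=cv2.contourArea)
    h=cv2.convexHull(c).reshape(-1,2); P=ray('wrist',h,z,cp)[:,:2]
    r=cv2.minAreaRect((P*1000).astype(np.float32)); print(n,cv2.boundingRect(c),r)
inc([0.585,-0.290,0.012],down(-21))
```

```text
green (245, 172, 144, 92) ((585.54248046875, -290.6837463378906), (97.55967712402344, 67.77947235107422), 69.24445343017578)
yellow (296, 221, 43, 28) ((585.14697265625, -290.4498291015625), (26.472036361694336, 18.00400161743164), 69.16609954833984)
rot [ 0.03 -0.19  0.2 ] cm [-0.2   0.08  7.17] t 3.1833
```

View pics/w2.png

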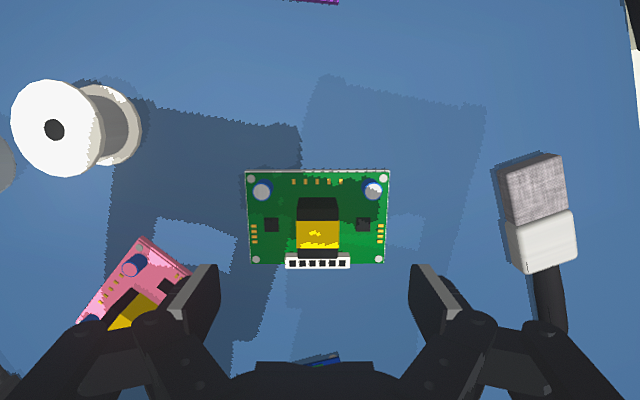

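Call:
step_arm(increments=[0,0,0,0,0.1,3,1,0,0,0,0,0.1,5,1,0,0,0,0,0.1,6.5,1,0,0,0,0,0.1,7,1,0,0,0,0,0.1,7,1,0,0,0,0,0.1,7,-1,0,0,0,0,0.1,7,-1,0,0,0,0,0.1,7,-1,0,0,0,0,0.1,7,-1,0,0,0,0,0.1,7,-1])

```text
clock: 4.02
ee_pos: [0.586, -0.29, 0.0122]
tcp_rot: [[0.935, -0.354, 0.001], [-0.354, -0.935, -0.001], [0.001, 0.0, -1.0]]
wrist_force: [0.4, -0.7, 13.6]
finger_gap: 0.0257
grasp_force: 12.5
```

Call:
step_arm(increments=[0,0,0,0,0,0,-1,0,0,0,0,0,0,-1,0,0,0,0,0,0,-1,0,0,0,0,0,0,-1])

```text
clock: 4.35
ee_pos: [0.5863, -0.2901, 0.0124]
tcp_rot: [[0.935, -0.354, 0.002], [-0.354, -0.935, -0.001], [0.002, 0.0, -1.0]]
wrist_force: [0.5, -0.4, 6.1]
finger_gap: 0.0247
grasp_force: 60.6
```

Run:
```python
from h import *
# bed: average several looks
acc={}
for c in ['top','side']:
  for k in range(3):
    get_image(c)
    for t in ['bed','ledge','rail','cam_axis','cam_knob','cam_high']:
        for d in landmark_of(c,t)[:2]: 
            if d['conf']>.3: acc.setdefault((c,t),[]).append(np.round(d['position'],4))
for k,v in acc.items(): print(k,[x.tolist() for x in v])
print(get_obs()['ee_pos'],get_obs()['finger_gap'],get_obs()['clock'])
```

```text
('top', 'bed') [[0.5161, 0.0933, 0.0639], [0.586, -0.2923, -0.0019], [0.5167, 0.098, 0.0664], [0.5185, 0.0992, 0.0663], [0.5596, -0.2847, 0.0185]]
('top', 'ledge') [[0.4878, 0.0938, 0.0413], [0.4858, 0.0941, 0.0406], [0.7836, 0.0717, -0.0014], [0.5205, 0.0476, 0.0674], [0.4858, 0.0941, 0.0439]]
('top', 'rail') [[0.5228, 0.0484, 0.0673], [0.5594, -0.2851, 0.018], [0.5208, 0.0493, 0.0679], [0.5217, 0.0506, 0.0642]]
('top', 'cam_knob') [[0.4772, 0.2848, 0.1213], [0.477, 0.2816, 0.1179], [0.4791, 0.2819, 0.1189], [0.782, 0.07, -0.0033]]
('top', 'cam_high') [[0.4783, 0.2273, 0.0604], [0.4358, -0.2169, -0.0001], [0.4789, 0.2274, 0.0637], [0.4766, 0.2242, 0.0648]]
('top', 'cam_axis') [[0.4971, 0.2278, 0.0811], [0.4797, 0.2836, 0.1236], [0.5001, 0.2263, 0.0804]]
('side', 'bed') [[0.5194, 0.099, 0.0636], [0.5159, 0.0974, 0.0593], [0.5174, 0.0958, 0.0643], [0.517, 0.0942, 0.0651]]
('side', 'ledge') [[0.486, 0.0948, 0.047], [0.4855, 0.0944, 0.0491], [0.4851, 0.0955, 0.0437]]
('side', 'rail') [[0.5195, 0.0461, 0.0666], [0.5183, 0.051, 0.0692], [0.5188, 0.0469, 0.0639]]
('side', 'cam_axis') [[0.4914, 0.2234, 0.0783], [0.4916, 0.2237, 0.0802], [0.5881, -0.2867, 0.0003], [0.4947, 0.227, 0.0779]]
('side', 'cam_knob') [[0.4736, 0.2827, 0.1224], [0.4776, 0.2817, 0.1183], [0.477, 0.2852, 0.1197]]
('side', 'cam_high') [[0.4979, -0.4361, 0.0024], [0.4789, 0.2277, 0.0631], [0.4924, 0.2254, 0.0758], [0.4775, 0.2259, 0.0628]]
[ 0.58634226 -0.29009284  0.01244934] 0.025057744144703294 6.45
```

```bash
cat >> h.py <<'E'
from scipy.optimize import least_squares
BP={'bed':(0,0,0),'ledge':(-35,0,0),'rail':(0,-50,0),'cam_axis':(0,129,18)}
def Rbed(psi): return Ro.from_euler('z',psi).as_matrix()@Ro.from_euler('y',-30,degrees=True).as_matrix()
def fitbed(obs):
    B=np.array([BP[n] for n,_ in obs])/1000; W=np.array([w for _,w in obs])
    f=lambda q:((B@Rbed(q[3]).T+q[:3]-W)*1000).ravel()
    s=least_squares(f,[.517,.097,.065,.05],loss='soft_l1',x_scale=[.01,.01,.01,.1]); return s.x,f(s.x).reshape(-1,3)
E
python3 - <<'E'
from h import *
obs=[('bed',(.516,.0933,.0639)),('bed',(.5176,.0986,.0663)),('ledge',(.4865,.094,.042)),('rail',(.5218,.0494,.0665)),('cam_axis',(.4986,.227,.0807)),
('bed',(.5174,.0966,.063)),('ledge',(.4855,.0949,.0466)),('rail',(.5189,.048,.0666)),('cam_axis',(.4926,.2247,.0788))]
q,r=fitbed(obs); print(q,np.degrees(q[3])); print(np.round(r,1))
inc([.586,-.290,.20],down(-21)); inc([.55,0.03,.28],down(4))
E
```

```text
[0.51656299 0.09755133 0.06439463 0.08999052] 5.156076931824392
[[ 0.6  4.3  0.5]
 [-1.  -1.  -1.9]
 [-0.1  0.8  4.9]
 [-0.7 -1.6 -2.1]
 [-2.6 -1.8 -0.7]
 [-0.8  1.   1.4]
 [ 0.9 -0.1  0.3]
 [ 2.2 -0.2 -2.2]
 [ 3.4  0.5  1.2]]
rot [ 0.02 -0.1   0.24] cm [-0.000e+00  1.000e-02 -1.876e+01] t 6.45
rot [  0.04  -0.1  -24.76] cm [-14.69 -28.63 -26.79] t 6.45
```

Call:
step_arm(increments=[0,0,0,0,0,-1,-1,0,0,0,0,0,-3,-1,0,0,0,0,0,-6,-1,0,0,0,0,0,-9,-1,0,0,0,0,0,-12,-1,0,0,0,0,0,-15,-1,0,0,0,0,0,-18,-1,0,0,0,0,0,-21,-1,0,0,0,0,0,-24,-1,0,0,0,0,0,-24,-1])

```text
clock: 7.28
ee_pos: [0.5879, -0.291, 0.2595]
tcp_rot: [[0.935, -0.354, 0.01], [-0.354, -0.935, -0.006], [0.011, 0.002, -1.0]]
wrist_force: [0.5, -0.2, 0.4]
finger_gap: 0.0249
grasp_force: 59.9
```

```bash
python3 -c "
from h import *
inc([.53,0.08,.25],down(4));o=get_obs();print(o['finger_gap'],o['grasp_force'],o['wrist_force'],o['joint_pos'])"
```

```text
rot [  0.25  -0.61 -24.75] cm [-18.57 -32.64   0.68] t 7.2833
0.024886961312561972 59.905906319618225 [ 0.5060082  -0.21357185  0.351658  ] [-3.10209720e+01  6.55025403e+00  9.24348360e+01  8.31463181e-04
  8.03566111e+01  7.97340349e+01]
```

Call:
step_arm(increments=[0,0,-3,-1,-1.5,0,-1,0,0,-6,-3,-5,0,-1,0,0,-9,-5,-9,0,-1,0,0,-12,-7.5,-13,0,-1,0,0,-15,-10,-17,0,-1,0,0,-18,-12,-21,0,-1,0,0,-21,-14.5,-25,0,-1,0,0,-24,-17,-29,0,-1,0,0,-26,-18.5,-31.5,0,-1,0,0,-26,-18.5,-32.5,0,-1])

```text
clock: 8.12
ee_pos: [0.5253, 0.0831, 0.2499]
tcp_rot: [[0.995, 0.095, -0.003], [0.095, -0.995, 0.001], [-0.003, -0.001, -1.0]]
wrist_force: [0.7, 0.4, -1.9]
finger_gap: 0.0251
grasp_force: 59.8
```

Call:
step_arm(increments=[0,0,0,0,0,-0.5,-1,0,0,0,0,0,-1,-1,0,0,0,0,0,-1,-1,0,0,0,0,0,-1,-1])

```text
clock: 8.45
ee_pos: [0.5279, 0.0789, 0.2613]
tcp_rot: [[0.996, 0.09, 0.0], [0.09, -0.996, -0.0], [0.0, 0.0, -1.0]]
wrist_force: [0.4, -0.5, -0.8]
finger_gap: 0.0251
grasp_force: 59.9
```

Run:
```python
from h import *
o=get_obs();cp=camera_params('wrist'); im=get_image('wrist'); cv2.imwrite('pics/w3.png',im[:,:,::-1])
print(o['ee_pos'],o['tcp_rot'].round(3).tolist())
for t in ['bed','ledge','rail','cam_axis','cam_knob','cam_high','board','transformer','connector']:
    for d in landmark_of('wrist',t)[:2]: print(t,np.round(d['position'],4),round(d['conf'],2))
```

```text
[0.52793942 0.07887792 0.26133602] [[0.996, 0.09, 0.0], [0.09, -0.996, -0.0], [0.0, 0.0, -1.0]]
bed [0.5214 0.1002 0.064 ] 0.77
ledge [0.4945 0.2275 0.0774] 0.57
rail [0.5239 0.0484 0.0676] 0.6
cam_axis [0.4945 0.2279 0.0796] 0.74
cam_axis [ 0.709  -0.0811  0.0049] 0.61
cam_knob [0.4753 0.2856 0.1183] 0.8
board [ 0.5634 -0.1334  0.0031] 0.95
board [0.5264 0.0809 0.2469] 0.87
transformer [0.5279 0.0792 0.2845] 0.82
transformer [ 0.299  -0.2349  0.0336] 0.69
connector [0.4974 0.0802 0.2675] 0.87
connector [ 0.5373 -0.151   0.0163] 0.78
```

View pics/w3.png

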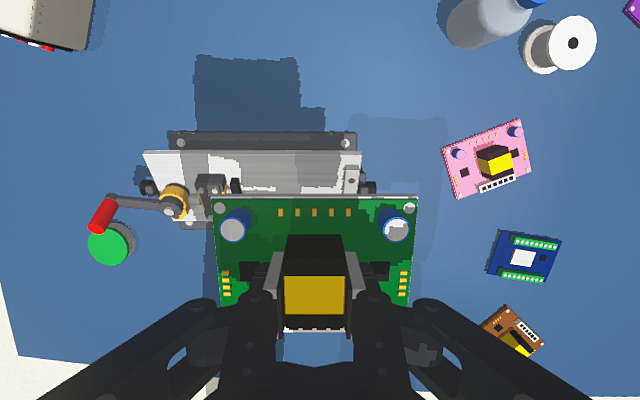

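The board is held level and square to the tool. Its far edge is at row 196, columns 211–419. Behind it are the bed's upper edge (143,151)–(362,150) and the cam (175,201), with the lever to the left and the red knob at (102,215). Next I check the bed fit by overlay.

Run:
```python
from h import *
im=cv2.imread('pics/w3.png'); o=get_obs(); A=o['tcp_rot']
cp=camera_params('wrist')
P=ray('wrist',[[211,196],[419,197]],o['ee_pos'][2]-.0044); print('board far corners in tool mm',np.round((P-o['ee_pos'])@A*1000,1))
ob=[('bed',(.516,.0933,.0639)),('bed',(.5176,.0986,.0663)),('ledge',(.4865,.094,.042)),('rail',(.5218,.0494,.0665)),('cam_axis',(.4986,.227,.0807)),
('bed',(.5174,.0966,.063)),('ledge',(.4855,.0949,.0466)),('rail',(.5189,.048,.0666)),('cam_axis',(.4926,.2247,.0788)),
('bed',(.5214,.1002,.064)),('rail',(.5239,.0484,.0676)),('cam_axis',(.4945,.2279,.0796))]
q,r=fitbed(ob);print(q,np.degrees(q[3]))
S=4; x0,y0,w,h=120,120,200,110   # crop
big=cv2.resize(im[y0:y0+h,x0:x0+270],None,fx=2.9,fy=2.9,interpolation=cv2.INTER_CUBIC)
B=np.array([[50,150,0],[50,-66,0],[0,129,18],[35,-50,10],[0,-50,10],[-50,150,0],[0,70,20]])/1000
for p in proj('wrist',B@Rbed(q[3]).T+q[:3],cp): print(p); cv2.circle(big,tuple(((p-[x0,y0])*2.9).astype(int)),3,(255,0,255),1)
cv2.imwrite('pics/w3c.png',big)
```

```text
board far corners in tool mm [[ 35.6 -49.2   4.4]
 [ 35.1  48.6   4.4]]
[0.51687464 0.09815739 0.06444643 0.10286788] 5.8938954214167625
[141.38633979 156.42199728]
[362.37793023 153.03878398]
[173.26740556 204.72352566]
[345.65259715 171.84530434]
[343.63024815 197.27824953]
[173.94119013 222.97344059]
[228.57738875 205.4363071 ]
```

View pics/w3c.png

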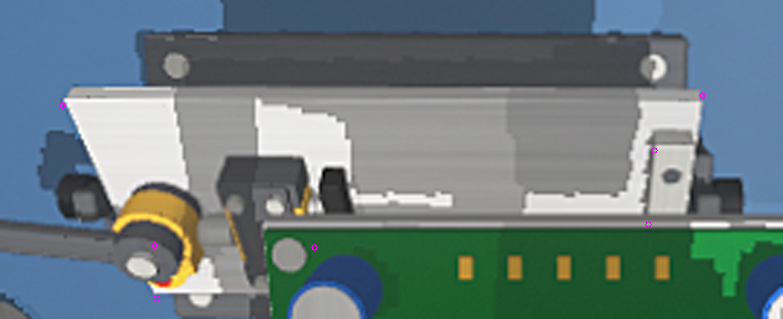

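The predicted bed corners are within 2–3 px of the image: the true upper-edge corners are at (143.1,154.1) and (361.7,153.8). The rail's inner top edge is at crop (651,150). I refine the fit with these pixels.

Run:
```python
from h import *
cp=camera_params('wrist')
B=np.array([[50,150,0],[50,-66,0],[30,-50,10]])/1000; px=np.array([[143.1,154.1],[361.7,153.8],[120+650/2.9,0]])
def f(q):
    e=proj('wrist',B@Rbed(q[3]).T+q[:3],cp)-px; return np.r_[e[:2].ravel(),e[2,0],(q[2]-.0644)/.0007]
s=least_squares(f,[.517,.097,.0644,.09],x_scale=[.01,.01,.01,.1]); q=s.x
print(q,np.degrees(q[3]),np.round(s.fun,2))
q0=q.copy()
R=Rbed(q[3])@np.diag([1,-1,-1.]) # tool: x=bed x, z=-bed z
for z in (60,20): # board origin at bed (1+?,4,z); tcp = board origin +(-? )
    b=np.array([3,4,z])/1000+np.array([.0003,0,.0124]); p=Rbed(q[3])@b+q[:3]; print(z,p); inc(p,R)
```

```text
[0.51680137 0.09865527 0.06388027 0.08893826] 5.095786917493924 [-1.63  0.14  0.66  0.15  0.93 -0.74]
60 [0.48323575 0.09967798 0.12823051]
rot [-3.000e-02  3.001e+01  1.200e-01] cm [-4.25 -2.4  13.3 ] t 8.95
20 [0.5031567  0.1014544  0.09358949]
rot [-3.000e-02  3.001e+01  1.200e-01] cm [-2.25 -2.4  16.76] t 8.95
```

Call:
step_arm(increments=[0,6,0,-1,-0.5,2,-1,0,12,0,-2,-1,4,-1,0,18,0,-3,-1.5,7,-1,0,24,0,-4,-2,10,-1,0,30,0,-4.2,-2.4,12,-1,0,30,0,-4.2,-2.4,13.3,-1,0,30,0,-4.2,-2.4,13.3,-1,0,30,0,-4.2,-2.4,13.3,-1,0,30,0,-4.2,-2.4,13.3,-1])

```text
clock: 9.7
ee_pos: [0.486, 0.1, 0.1315]
tcp_rot: [[0.86, 0.091, 0.502], [0.079, -0.996, 0.046], [0.504, -0.0, -0.864]]
wrist_force: [0.3, -0.1, -0.2]
finger_gap: 0.0251
grasp_force: 59.9
```

```bash
cat >> h.py <<'E'
Q=np.array([.5168,.0985,.0642,.0889])
RT=Rbed(Q[3])@np.diag([1,-1,-1.])
def tcpbed():
    o=get_obs(); print('tcp in bed mm',np.round((o['ee_pos']-Q[:3])@Rbed(Q[3])*1000,1),'F bed',np.round(o['wrist_force']@Rbed(Q[3]),1),'t',o['clock'])
def goto(b): inc(Rbed(Q[3])@(np.array(b)/1000)+Q[:3],RT)
E
python3 - <<'E'
from h import *
tcpbed(); goto([4.3,4,18.4])
cp=camera_params('wrist'); im=get_image('wrist')
x0,y0,w,h=100,90,270,180
big=cv2.resize(im[y0:y0+h,x0:x0+w,::-1],None,fx=2.9,fy=2.9,interpolation=cv2.INTER_CUBIC)
B=np.array([[50,150,0],[50,-66,0],[0,129,18],[48,-50,10],[30,-50,10],[48,-50,0],[-50,150,0],[22,58,0]])/1000
for p in proj('wrist',B@Rbed(Q[3]).T+Q[:3],cp): print(p.round(1)); cv2.circle(big,tuple(((p-[x0,y0])*2.9).astype(int)),3,(255,0,255),1)
cv2.imwrite('pics/w4c.png',big)
E
```

```text
tcp in bed mm [ 7.2  4.2 73.6] F bed [ 0.1 -0.1 -0.3] t 9.7
rot [-0.07 -0.24  0.12] cm [-0.31  0.03  5.51] t 9.7
[101.7 159.9]
[420.2 159.9]
[128.5 238.4]
[400.1 165. ]
[398.  192.3]
[396.3 162.7]
[125.6 290. ]
[237.6 199.8]
```

View pics/w4c.png

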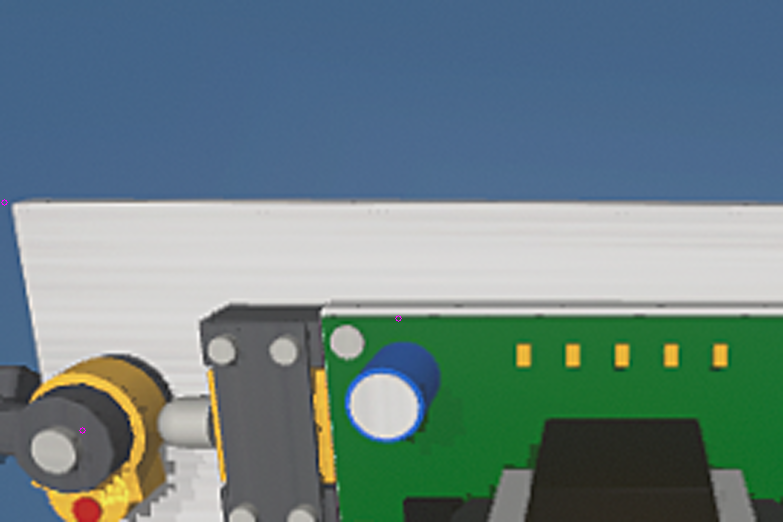

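The overlay matches the upper edge (row 204). The left corner is 8 crop px (about 2 mm) off in y. I check the rail side numerically.

Run:
```python
from h import *
cp=camera_params('wrist'); im=get_image('wrist'); g=cv2.cvtColor(im,cv2.COLOR_RGB2GRAY)
for r in (165,170,180,188): print(r,g[r,380:432].tolist())
for x in (40,30): print(x,proj('wrist',np.array([[x,-50,10],[x,-50,0],[x,-66,0]])/1000@Rbed(Q[3]).T+Q[:3],cp).round(1).tolist())
print(g[150:205,300].tolist())
```

```text
165 [209, 208, 208, 209, 208, 208, 208, 208, 209, 208, 208, 208, 208, 207, 209, 209, 207, 209, 208, 208, 208, 208, 209, 209, 208, 209, 209, 209, 207, 209, 208, 209, 208, 208, 207, 208, 208, 211, 213, 155, 90, 100, 102, 101, 103, 102, 103, 102, 102, 102, 102, 102]
170 [213, 213, 213, 214, 213, 213, 214, 213, 212, 213, 214, 214, 214, 213, 214, 214, 214, 213, 213, 213, 214, 213, 213, 213, 213, 213, 213, 214, 213, 214, 213, 214, 213, 214, 213, 213, 214, 219, 213, 105, 97, 102, 102, 101, 103, 102, 102, 102, 103, 103, 101, 102]
180 [213, 213, 214, 213, 214, 214, 214, 214, 214, 213, 214, 213, 213, 214, 222, 174, 92, 93, 112, 121, 114, 109, 115, 116, 117, 115, 115, 116, 115, 114, 112, 113, 110, 112, 109, 108, 135, 178, 111, 95, 102, 103, 102, 103, 103, 103, 104, 104, 104, 103, 102, 103]
188 [214, 214, 213, 213, 213, 214, 214, 213, 214, 214, 217, 226, 158, 131, 142, 95, 79, 75, 123, 172, 188, 183, 185, 189, 189, 186, 184, 186, 187, 188, 190, 188, 186, 185, 186, 187, 186, 190, 192, 103, 99, 104, 105, 104, 104, 103, 103, 104, 104, 104, 103, 104]
40 [[398.9, 178.2], [395.2, 175.3], [418.5, 175.4]]
30 [[397.7, 193.2], [394.2, 189.7], [417.2, 189.8]]
[103, 103, 103, 103, 103, 103, 104, 104, 102, 104, 126, 203, 217, 214, 209, 209, 206, 210, 216, 213, 209, 208, 211, 215, 213, 211, 214, 215, 216, 215, 216, 217, 216, 216, 214, 215, 215, 217, 216, 214, 213, 214, 218, 202, 151, 136, 195, 227, 162, 83, 77, 82, 82, 83, 83]
```

Call:
step_arm(increments=[0,0,0,-0.2,0,2,-1,0,0,0,-0.2,0,4,-1,0,0,0,-0.2,0,5,-1,0,0,0,-0.2,0,5.5,-1,0,0,0,-0.2,0,5.5,-1,0,0,0,-0.2,0,5.5,-1])

```text
clock: 10.3
ee_pos: [0.5105, 0.1022, 0.0809]
tcp_rot: [[0.862, 0.091, 0.499], [0.079, -0.996, 0.046], [0.501, 0.0, -0.865]]
wrist_force: [0.4, -0.8, -1.5]
finger_gap: 0.025
grasp_force: 59.9
```

```bash
python3 -c "
from h import *
tcpbed(); goto([3.5,4,12.4])"
```

```text
tcp in bed mm [ 3.2  4.3 17.4] F bed [-0.5 -0.9 -1.5] t 10.3
rot [-0.07 -0.07  0.12] cm [0.03 0.03 0.5 ] t 10.3
```

Call:
step_arm(increments=[0,0,0,0.1,0,0.2,-1,0,0,0,0.1,0,0.4,-1,0,0,0,0.1,0,0.5,-1,0,0,0,0.1,0,0.5,-1])

```text
clock: 10.63
ee_pos: [0.5133, 0.1026, 0.0769]
tcp_rot: [[0.862, 0.092, 0.499], [0.079, -0.996, 0.046], [0.501, 0.0, -0.865]]
wrist_force: [-2.8, 0.2, 2.0]
finger_gap: 0.0249
grasp_force: 60.5
```

```bash
python3 -c "
from h import *
tcpbed()"
```

```text
tcp in bed mm [ 3.7  4.4 12.5] F bed [-1.4  0.4  3.2] t 10.6333
```

Call:
step_arm(increments=[0,0,0,-0.1,0,0,-1,0,0,0,-0.2,0,0,-1,0,0,0,-0.3,0,0,-1,0,0,0,-0.4,0,0,-1,0,0,0,-0.4,0,0,-1])

```text
clock: 11.05
ee_pos: [0.5103, 0.1023, 0.0751]
tcp_rot: [[0.861, 0.091, 0.5], [0.079, -0.996, 0.046], [0.503, 0.0, -0.865]]
wrist_force: [0.1, 0.5, 5.1]
finger_gap: 0.0248
grasp_force: 60.7
```

```bash
python3 -c "
from h import *
tcpbed()"
```

```text
tcp in bed mm [ 0.1  4.4 12.5] F bed [2.7 0.5 4.4] t 11.05
```

Call:
step_arm(increments=[0,0,0,-0.1,0,0,-1,0,0,0,-0.15,0,0,-1,0,0,0,-0.15,0,0,-1])

```text
clock: 11.3
ee_pos: [0.51, 0.1022, 0.0751]
tcp_rot: [[0.86, 0.091, 0.503], [0.078, -0.996, 0.046], [0.505, -0.0, -0.863]]
wrist_force: [6.2, -0.5, 4.7]
finger_gap: 0.0249
grasp_force: 60.2
```

```bash
python3 -c "
from h import *
tcpbed()"
```

```text
tcp in bed mm [-0.1  4.2 12.7] F bed [ 7.6 -1.1  1.1] t 11.3
```

The board is against the ledge (7.6 N on the ledge side). I release it.

Call:
step_arm(increments=[0,0,0,0.05,0,0.05,-1,0,0,0,0.05,0,0.05,-0.2,0,0,0,0.05,0,0.05,0.1,0,0,0,0.05,0,0.05,0.1,0,0,0,0.05,0,0.05,0.1,0,0,0,0.05,0,0.05,0.1])

```text
clock: 11.8
ee_pos: [0.5077, 0.1021, 0.0717]
tcp_rot: [[0.864, 0.091, 0.496], [0.079, -0.996, 0.046], [0.498, -0.0, -0.867]]
wrist_force: [0.4, -0.5, 0.3]
finger_gap: 0.047
grasp_force: 0.0
```

Call:
step_arm(increments=[0,0,0,0,0,-1,0.1,0,0,0,0,0,-3,0.1,0,0,0,0,0,-6,0.1,0,0,0,0,0,-9,0.1,0,0,0,0,0,-11,0.1,0,0,0,0,0,-12,0.1,0,0,0,0,0,-12,0.1,0,0,0,0,0,-12,0.1])

```text
clock: 12.47
ee_pos: [0.449, 0.0967, 0.1771]
tcp_rot: [[0.862, 0.091, 0.499], [0.079, -0.996, 0.046], [0.501, -0.0, -0.866]]
wrist_force: [-0.1, 0.1, 0.5]
finger_gap: 0.0469
grasp_force: 0.0
```

Run:
```python
from h import *
tcpbed(); o=get_obs(); print(o['finger_gap'])
cp=camera_params('wrist'); im=get_image('wrist')
x0,y0,w,h=60,120,400,250
big=cv2.resize(im[y0:y0+h,x0:x0+w,::-1],None,fx=2,fy=2,interpolation=cv2.INTER_CUBIC)
hb=np.array([[x,y,8] for x in(-35,35) for y in(-50,50)]+[[0,129,18]])/1000
for p in proj('wrist',hb@Rbed(Q[3]).T+Q[:3],cp): print(p.round(1)); cv2.circle(big,tuple(((p-[x0,y0])*2).astype(int)),3,(255,0,255),1)
cv2.imwrite('pics/w5.png',big)
for c in ['wrist','top','side']:
    get_image(c)
    for t in ['cam_knob','cam_axis','cam_high','transformer','connector']:
        for d in landmark_of(c,t)[:2]:
            b=(np.array(d['position'])-Q[:3])@Rbed(Q[3])*1000
            if abs(b).max()<250:print(c,t,b.round(1),round(d['conf'],2))
```

```text
tcp in bed mm [ -2.2   4.2 131.6] F bed [0.1 0.2 0.5] t 12.4667
0.04689700860808904
[376.3 237.1]
[263.  236.8]
[381.2 157.6]
[259.4 157.2]
[164.5 201.4]
wrist cam_knob [  7.5 193.1  62.7] 0.6
wrist cam_axis [ -0.6 131.   16.9] 0.63
wrist cam_high [-23.7 129.7   8.9] 0.75
wrist transformer [-2.   5.6 32.1] 0.69
wrist transformer [  1.8 130.3  17.7] 0.53
wrist connector [-27.6   9.2  18.8] 0.67
top cam_knob [ 10.8 185.4  63.6] 0.73
top cam_knob [  3.5 131.4  14.5] 0.61
top cam_axis [ -0.7 129.8  18.6] 0.98
top cam_axis [ 191.2  -51.  -189.5] 0.25
top cam_high [-25.8 131.3  13.5] 0.84
top cam_high [-136.1 -100.4    0.3] 0.72
top transformer [ 2.7  1.4 35.4] 0.89
side cam_knob [  3.8 185.9  61.3] 0.82
side cam_axis [ -2.4 128.8  17.1] 0.57
side cam_high [-25.4 131.1  13.8] 0.57
side cam_high [  6.9 189.7  63.3] 0.39
side transformer [   1.9 -239.1  -33.9] 0.93
```

View pics/w5.png

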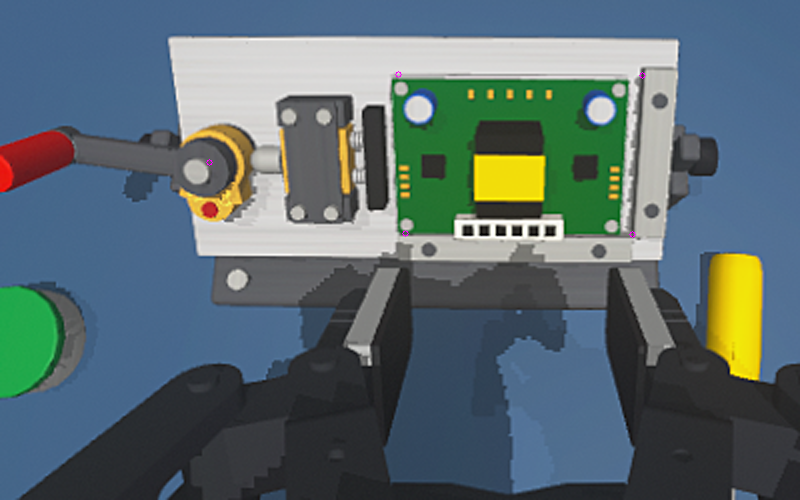

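The board lies flat on the ledge, with its connector edge down at (508,228) and gaps at both rail and jaw. The cam's red dot is at (209,209), so the lobe points down the slope, and the lever points left. The knob's bed position, about (7,189), gives a cam angle of about 1.69 rad. Now I go to the knob.

```bash
cat >> h.py <<'E'
def knob(th,z,r=60):
    "tool pose in world at lever angle th (rad), TCP bed z mm, tool x along lever"
    R=Rbed(Q[3])@Ro.from_euler('z',np.pi-th).as_matrix()@np.diag([1,-1,-1.])
    return Rbed(Q[3])@(np.array([-r*np.cos(th),129+r*np.sin(th),z])/1000)+Q[:3],R
E
python3 -c "
from h import *
inc(*knob(1.69,90)); inc(*knob(1.69,34)); print(get_obs()['joint_pos'].round(1),knob(0,34)[0])"
```

```text
rot [-5.000e-02 -6.000e-02 -8.304e+01] cm [  0.98 -18.43   4.17] t 13.4167
rot [-5.000e-02 -6.000e-02 -8.304e+01] cm [  0.98 -18.42   9.77] t 13.4167
[  5.5 -37.  139.   -0.2  48.   90.4] [0.4366578  0.22086797 0.06364486]
```

Call:
step_arm(increments=[0,0,-7,0,-2,0,1,0,0,-14,0,-4,0,1,0,0,-21,0.2,-6,0,1,0,0,-28,0.4,-8,0,1,0,0,-35,0.6,-10,0,1,0,0,-42,0.8,-12,0,1,0,0,-49,1,-14,0,1,0,0,-56,1,-16,0,1,0,0,-63,1,-18,0,1,0,0,-70,1,-18.4,0,1])

```text
clock: 14.25
ee_pos: [0.4406, 0.2832, 0.1821]
tcp_rot: [[0.201, 0.843, 0.498], [0.965, -0.259, 0.048], [0.169, 0.471, -0.866]]
wrist_force: [-0.4, -0.2, -0.2]
finger_gap: 0.0856
grasp_force: 0.0
```

Call:
step_arm(increments=[0,0,-7,0,0,1,1,0,0,-13,0,0,2,1,0,0,-13,0,0,2,1,0,0,-13,0,0,2,1,0,0,-13,0,0,2,1])

```text
clock: 14.67
ee_pos: [0.4508, 0.2816, 0.1649]
tcp_rot: [[0.017, 0.867, 0.498], [0.998, -0.045, 0.046], [0.062, 0.496, -0.866]]
wrist_force: [0.3, -1.1, -0.3]
finger_gap: 0.0853
grasp_force: 0.0
```

Run:
```python
from h import *
tcpbed(); inc(*knob(1.69,90)); inc(*knob(1.69,34)); print(get_obs()['joint_pos'].round(1))
cp=camera_params('wrist'); im=get_image('wrist'); cv2.imwrite('pics/w6.png',im[:,:,::-1])
hsv=cv2.cvtColor(im,cv2.COLOR_RGB2HSV); m=cv2.inRange(hsv,(0,150,80),(8,255,255))|cv2.inRange(hsv,(172,150,80),(180,255,255))
for c in cv2.findContours(m,0,2)[0]:
    if cv2.contourArea(c)>60: print(cv2.boundingRect(c),cv2.contourArea(c))
for t in [1.5,1.69,1.9]:
    B=np.array([[-60*np.cos(t),129+60*np.sin(t),z] for z in(62,26)])/1000; print(t,proj('wrist',B@Rbed(Q[3]).T+Q[:3],cp).round(1).tolist())
for d in landmark_of('wrist','cam_knob')[:2]: print(((np.array(d['position'])-Q[:3])@Rbed(Q[3])*1000).round(1),d['conf'])
```

```text
tcp in bed mm [  7.5 188.2 111.9] F bed [ 0.  -1.1 -0.4] t 14.6667
rot [ 0.   -0.08 -0.19] cm [ 0.03 -0.04  2.19] t 14.6667
rot [ 0.   -0.08 -0.19] cm [ 0.02 -0.04  7.79] t 14.6667
[ 33.2 -19.9 129.4 -19.3  45.1  45.7]
(304, 206, 24, 37) 675.5
(401, 84, 13, 13) 109.0
(407, 53, 13, 14) 109.0
1.5 [[296.0, 234.7], [298.6, 217.0]]
1.69 [[313.9, 233.0], [313.9, 215.5]]
1.9 [[333.6, 234.9], [330.8, 217.2]]
[  6.4 189.5  62.5] 0.71
[ -3.5 133.1  20.4] 0.2
```

View pics/w6.png

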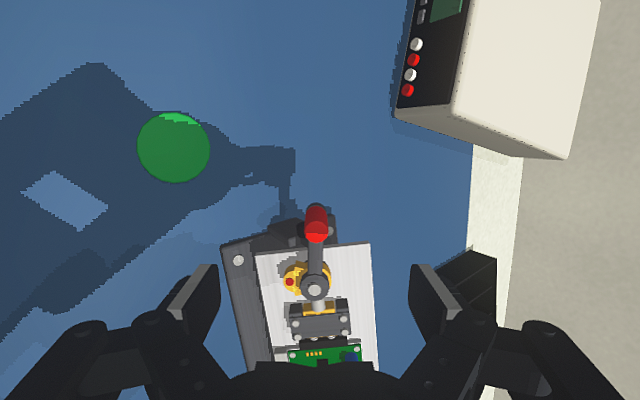

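The knob is at (316,225), centred between the open fingers, and the tin at (174,147) is clear. I descend and grip.

Call:
step_arm(increments=[0,0,0,0,0,3,1,0,0,0,0,0,6,1,0,0,0,0,0,7.5,1,0,0,0,0,0,7.7,1,0,0,0,0,0,7.7,0,0,0,0,0,0,7.7,-0.5,0,0,0,0,0,7.7,-1,0,0,0,0,0,7.7,-1,0,0,0,0,0,7.7,-1,0,0,0,0,0,7.7,-1])

```text
clock: 15.6
ee_pos: [0.4894, 0.2856, 0.099]
tcp_rot: [[0.014, 0.866, 0.499], [0.998, -0.043, 0.047], [0.062, 0.498, -0.865]]
wrist_force: [-3.8, -0.3, 4.7]
finger_gap: 0.0142
grasp_force: 58.6
```

Run:
```python
from h import *
o=get_obs(); tcpbed(); print(o['finger_gap'],o['grasp_force'])
b=(o['ee_pos']-Q[:3])@Rbed(Q[3])*1000; print('theta',np.arctan2(b[1]-129,-b[0]),np.hypot(b[0],b[1]-129))
A=o['tcp_rot']
for t in np.arange(1.6,0.85,-.1):
    p,R=knob(t,34); print(round(t,2),Ro.from_matrix(A.T@R).as_rotvec(degrees=True).round(1),(A.T@(p-o['ee_pos'])*100).round(2))
```

```text
tcp in bed mm [  8.1 188.8  35.5] F bed [-0.9  0.1  5.9] t 15.6
0.014175610768127114 58.60587000846863
theta 1.7060197602085394 60.36473687082105
1.6 [ 0.1 -0.1 -5.2] [-0.06 -0.64  0.15]
1.5 [  0.1  -0.1 -10.9] [-0.15 -1.23  0.15]
1.4 [  0.1  -0.1 -16.7] [-0.29 -1.81  0.15]
1.3 [  0.1  -0.1 -22.4] [-0.49 -2.38  0.15]
1.2 [  0.1  -0.1 -28.1] [-0.75 -2.92  0.15]
1.1 [  0.1  -0.1 -33.9] [-1.05 -3.43  0.15]
1.0 [  0.1  -0.1 -39.6] [-1.41 -3.91  0.14]
0.9 [  0.1  -0.1 -45.3] [-1.82 -4.36  0.14]
```

Call:
step_arm(increments=[0,0,-5,-0.05,-0.65,0,-1,0,0,-11,-0.15,-1.25,0,-1,0,0,-17,-0.3,-1.8,0,-1,0,0,-22.5,-0.5,-2.4,0,-1,0,0,-28,-0.75,-2.9,0,-1,0,0,-34,-1.05,-3.45,0,-1,0,0,-39.5,-1.4,-3.9,0,-1,0,0,-45.5,-1.8,-4.35,0,-1,0,0,-45.5,-1.8,-4.35,0,-1])

```text
clock: 16.35
ee_pos: [0.4511, 0.2695, 0.0763]
tcp_rot: [[-0.61, 0.616, 0.499], [0.729, 0.683, 0.047], [-0.312, 0.393, -0.865]]
wrist_force: [-4.0, 1.9, 4.3]
finger_gap: 0.0139
grasp_force: 59.5
```

```bash
cat > k.py <<'E'
from h import *
o=get_obs(); tcpbed(); print(o['finger_gap'],o['grasp_force'],o['joint_pos'].round(0))
b=(o['ee_pos']-Q[:3])@Rbed(Q[3])*1000; print('theta',np.arctan2(b[1]-129,-b[0]),np.hypot(b[0],b[1]-129))
A=o['tcp_rot']
for t in np.arange(.8,-.11,-.1):
    p,R=knob(t,b[2]); print(round(t,2),Ro.from_matrix(A.T@R).as_rotvec(degrees=True).round(1),(A.T@(p-o['ee_pos'])*100).round(2))
E
python3 k.py
```

```text
tcp in bed mm [-37.4 176.1  35.6] F bed [-1.2  2.3  5.6] t 16.35
0.013933495345773749 59.45160269737244 [ 32. -13. 134. -23.  34.   4.]
theta 0.8996360672132371 60.20511489269438
0.8 [ 0.2 -0.  -5.4] [-0.05 -0.6  -0.  ]
0.7 [  0.2  -0.  -11.1] [-0.13 -1.19 -0.  ]
0.6 [  0.2  -0.  -16.9] [-0.28 -1.77 -0.01]
0.5 [  0.2  -0.  -22.6] [-0.48 -2.34 -0.01]
0.4 [  0.2  -0.  -28.3] [-0.74 -2.88 -0.01]
0.3 [  0.2   0.  -34.1] [-1.05 -3.39 -0.01]
0.2 [  0.2   0.  -39.8] [-1.41 -3.87 -0.01]
0.1 [  0.2   0.  -45.5] [-1.82 -4.31 -0.01]
0.0 [  0.2   0.  -51.3] [-2.27 -4.71 -0.02]
-0.1 [  0.2   0.  -57. ] [-2.75 -5.06 -0.02]
```

Call:
step_arm(increments=[0,0,-5.5,-0.05,-0.6,0,-1,0,0,-11,-0.15,-1.2,0,-1,0,0,-17,-0.3,-1.75,0,-1,0,0,-22.5,-0.5,-2.35,0,-1,0,0,-28.5,-0.75,-2.9,0,-1,0,0,-34,-1.05,-3.4,0,-1,0,0,-40,-1.4,-3.85,0,-1,0,0,-45.5,-1.8,-4.3,0,-1,0,0,-45.5,-1.8,-4.3,0,-1])

```text
clock: 17.1
ee_pos: [0.4353, 0.2266, 0.0649]
tcp_rot: [[-0.867, -0.002, 0.498], [0.024, 0.999, 0.046], [-0.497, 0.052, -0.866]]
wrist_force: [-10.5, -1.6, 10.3]
finger_gap: 0.0141
grasp_force: 60.3
```

```bash
python3 k.py
```

```text
tcp in bed mm [-60.1 134.8  35.5] F bed [-4.1 -0.7 14.2] t 17.1
0.014130227054781654 60.27621030807495 [ 27. -18. 139. -20.  33. -48.]
theta 0.09623390228350218 60.42602877234211
0.8 [ 0.1 -0.  40. ] [-1.45  3.89  0.01]
0.7 [ 0.1 -0.  34.3] [-1.09  3.41  0.01]
0.6 [ 0.1 -0.  28.6] [-0.77  2.9   0.  ]
0.5 [ 0.1 -0.  22.8] [-0.51  2.36  0.  ]
0.4 [ 0.1 -0.  17.1] [-0.31  1.8   0.  ]
0.3 [ 0.1 -0.  11.4] [-0.16  1.21  0.  ]
0.2 [ 0.1 -0.   5.7] [-0.07  0.62  0.  ]
0.1 [ 0.1  0.  -0.1] [-0.04  0.02  0.  ]
0.0 [ 0.1  0.  -5.8] [-0.07 -0.58 -0.  ]
-0.1 [  0.1   0.  -11.5] [-0.16 -1.17 -0.  ]
```

Call:
step_arm(increments=[0,0,-3,-0.02,-0.3,0,-1,0,0,-5.8,-0.05,-0.6,0,-1,0,0,-5.8,-0.05,-0.6,0,-1,0,0,-5.8,-0.05,-0.6,0,-1,0,0,-5.8,-0.05,-0.6,0,-1])

```text
clock: 17.52
ee_pos: [0.4355, 0.2208, 0.0647]
tcp_rot: [[-0.863, -0.087, 0.497], [-0.074, 0.996, 0.045], [-0.499, 0.002, -0.866]]
wrist_force: [-12.9, -1.8, 12.0]
finger_gap: 0.0141
grasp_force: 60.5
```

```bash
python3 k.py | head -3
python3 - <<'E'
from h import *
# torque about the cam axis etc. not needed; look for cam_high/knob/board
for c in ['top','side']:
    get_image(c)
    for t in ['cam_high','cam_axis','transformer','connector']:
        for d in landmark_of(c,t)[:3]:
            b=(np.array(d['position'])-Q[:3])@Rbed(Q[3])*1000
            if abs(b).max()<200:print(c,t,b.round(1),round(d['conf'],2))
E
```

```text
tcp in bed mm [-60.5 129.   35.5] F bed [-5.3 -0.6 16.8] t 17.5167
0.014082236659711646 60.50345420837402 [ 26. -19. 139. -20.  33. -55.]
theta 0.0002495199712105967 60.51745421363947
top cam_high [1.000e-01 1.002e+02 1.280e+01] 0.55
top cam_axis [  0.4 133.2  18.3] 0.58
top transformer [-0.4 -1.8 36.3] 0.78
side cam_high [ -1.  103.1  12.1] 0.61
side cam_axis [ -5.8 128.1  18.8] 0.86
side transformer [ 2.4 -1.1 35. ] 0.64
side connector [-2.5 -2.5 -1.1] 0.71
side connector [-30.   -1.4  17.6] 0.66
```

Call:
step_arm(increments=[0,0,0,0,0,0,-0.55,0,0,0,0,0,0,-0.2,0,0,0,0,0,0,0,0,0,0,0,0,0,0,0,0,0,0,0,0,0])

```text
clock: 18.43
ee_pos: [0.4359, 0.2205, 0.0638]
tcp_rot: [[-0.863, -0.088, 0.498], [-0.075, 0.996, 0.046], [-0.5, 0.002, -0.866]]
wrist_force: [-0.0, 0.4, 0.2]
finger_gap: 0.0426
grasp_force: 0.0
```

Call:
step_arm(increments=[0,0,0,0,0,-1,0,0,0,0,0,0,-3,0,0,0,0,0,0,-6,0,0,0,0,0,0,-9,0,0,0,0,0,0,-11,0,0,0,0,0,0,-12,0,0,0,0,0,0,-12,0])

```text
clock: 19.02
ee_pos: [0.3769, 0.2159, 0.1713]
tcp_rot: [[-0.86, -0.089, 0.503], [-0.075, 0.996, 0.049], [-0.505, 0.005, -0.863]]
wrist_force: [0.1, 0.1, 0.3]
finger_gap: 0.0425
grasp_force: 0.0
```

Run:
```python
from h import *
tcpbed()
acc={}
for c in ['wrist','top','side']:
    for k in range(2):
        im=get_image(c); 
        for t in ['cam_knob','cam_high','transformer','connector','board']:
            for d in landmark_of(c,t)[:3]:
                b=(np.array(d['position'])-Q[:3])@Rbed(Q[3])*1000
                if abs(b).max()<200:print(c,t,b.round(1),round(d['conf'],2))
    if c=='wrist': cv2.imwrite('pics/w7.png',im[:,:,::-1])
    if c=='side': cv2.imwrite('pics/s7.png',cv2.resize(im[200:320,270:380,::-1],None,fx=5,fy=5))
```

```text
tcp in bed mm [-58.1 129.4 157.2] F bed [0.2 0.1 0.2] t 19.0167
wrist cam_knob [-61.7 132.4  60.5] 0.87
wrist cam_high [  2.  103.7   9.3] 0.59
wrist cam_high [ 1.2  1.6 35.7] 0.28
wrist transformer [ 1.6 -1.2 31.7] 0.91
wrist connector [-28.9   2.6  16. ] 0.62
wrist cam_knob [-61.  129.8  61.7] 0.75
wrist cam_high [  0.9 102.3   7.8] 0.57
wrist connector [-31.1   2.8  18.3] 0.94
wrist board [ 0.4  1.6 -2.2] 0.63
top cam_knob [-59.1 129.6  63.3] 0.63
top cam_knob [  2.3 100.1  12.6] 0.62
top cam_high [  1.5 100.7  11. ] 0.52
top transformer [-1.  -0.6 34.9] 0.77
top board [0.4 0.1 0.8] 0.77
top cam_knob [-56.7 126.8  61.9] 0.65
top cam_high [  2.9 101.8  12.8] 0.8
top connector [-26.7  -6.1  19.9] 0.97
top board [ 1.4 -1.7  2.3] 0.79
side cam_knob [-31.5  -2.   18.2] 0.7
side cam_knob [-60.2 128.2  61.7] 0.69
side cam_high [  1.  102.4  12.7] 0.89
side transformer [-0.8  0.7 38.8] 0.66
side connector [-32.4   0.8  15.9] 0.91
side board [ 1.2  4.3 -0.2] 0.77
side cam_knob [-63.5 128.   62.6] 0.57
side cam_high [  0.4 103.6  10.1] 0.84
side cam_high [ -5.3 128.8  19.7] 0.47
side transformer [ 2.5 -1.1 39.2] 0.57
side connector [-33.7  -0.1  17.8] 0.66
side board [0.2 4.8 1.4] 0.65
```

View pics/w7.png

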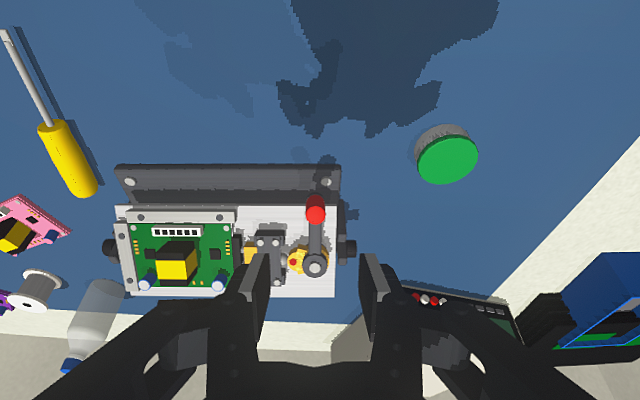

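The picture shows the board at (180,255), tight between rail and jaw, with its connector (178,232) at the ledge. The lever points straight down the slope with the knob at (316,213), and the red dot (293,262) is on the follower. The measured cam angle is about 0, so I hand the job in.

```bash
python3 -c "
from rig import *
print(close_job())"
```

```text
the job is handed in; nothing more can be done
None
```

The job is handed in at about 20 s on the clock: the green board lies in the holder against ledge and rail, the cam measures about 0 rad on the follower, and the gripper is clear; the hand-in gave no verdict, and jaw force and follower travel could not be measured directly.

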